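# Refit the valve handle and shut the cooling-water valve

## Robot

A 6-joint arm with a two-finger parallel gripper is mounted at the origin on the work surface. World frame = base frame: x ahead of the robot, y to its left, z up, the work surface at z = 0. Lengths are in mm, angles in rad, forces in N, time in s.
With the tool pointing down it reaches from about 275 to 750 mm from the base axis. Payload 10.2 kg.
Tool frame: the origin (TCP) lies midway between the tips of the shut fingers; the grasp point (between the pads) lies 19 mm behind it; z points along the fingers, y is the direction in which the jaws open and shut (so a half turn about z gives the same grasp; the last joint's range is limited). The gripper opens to 85 mm and grips with 20 to 120 N. Pads are 22 mm wide; open, the fingers measure 114 mm over their backs; the gripper's body (76 mm by 85 mm) begins 54 mm behind the grasp point. The pads swing forward as they close: fully open they stand 13 mm farther back than shut.
Start: joints at [-1.331, 0.313, 1.498, -0, 1.331, -0.223], TCP at [234.378, -469.785, 231.294] pointing down, gripper open.
Joint ranges: [-2.94, 2.94], [-0.97, 2.17], [0.19, 2.56], [-1.23, 4.37], [0.02, 3.11], [-2.88, 2.88]. Speed limits (rad/s): [2.39, 2.39, 3.01, 3.14, 3.14, 3.14].

## Interface

Orientations are given as a unit quaternion [w, x, y, z].
In Python, from rig import ctrl gives the robot as it stands.
- The arm moves only by the tool carry_out, never from a script. Its argument "plan" is a list of rows, each a list of 3 entries, a list of its own where there are three numbers: the finger opening in mm, from 0 to 85.4, then the shift along the tool's x, y, z in mm, then the turn, a rotation vector about the tool's x, y, z in units of 6 degrees (1.0 is 6 degrees). In form: [[grip, [x, y, z], [ax, ay, az]], ...]. A call has 1 to 20 rows; each row shifts and turns the commanded pose from where the row before left it, along the tool's axes as they then stand; what a row does not reach is not made up. A row lasts 1/12 s, in which the tool goes at most 41.7 mm and 7.16 degrees, less where a joint would pass 70% of its speed; a pose out of reach is approached as far as the arm can. A call with a gripper value outside its range is refused whole. The fingers move at their own pace and stop on an object; "grip_force" is the grip in N (left out, the last holds). Time passes only in rows, so rows that do not move let the fingers close. It gives the time, the measured TCP pose, the force and the opening at its end, in the units of the state.
- ctrl.sense(): the state, without advancing time (a new reading comes with each control period).
- ctrl.capture(name): name is "side" or "top"; returns a dict with "color" (480x640x3 uint8, blue, green, red), "range_z" (480x640 float32, mm along the optical axis (not along the pixel's ray), 0 where there is no reading), "fx", "fy", "cx", "cy" (pixels), "cam_to_world" (4x4, takes a point from camera to world coordinates). Camera axes: x right, y up, looking along -z (the intrinsics and any distortion apply to the point x, -y, -z); pixel columns grow to the right and rows downward; lengths in mm; the calibration is good to about 2 mm. A picture is of the moment at which its call begins.
- ctrl.finish_job(): hands the job in, once; it reports no verdict.
The state is a dict: "time_s": time; "joints": joint angles; "dq": joint speeds; "tau": joint torques, N m; "eef_pos": TCP position; "ee_rot": TCP orientation; "force": force on the tool from outside, world axes, zero at the start; "wrist_torque": the same for the moment, N m; "grip_width": opening from 0.0 (shut) to 1.0 (fully open).
Only numpy, scipy, OpenCV 4.12 (cv2) and the standard library are available. Lean on these libraries where they do the work, as an engineer would, in place of code of your own. Each camera call takes 0.05 s, during which the arm holds its last target.

## Task

The handle has come off the bench's brass water valve. Fit the blue handle onto the valve spindle, with its keyway lined up with the yellow key so that it goes down fully home, then use it to turn the valve clockwise all the way to its closed stop (pointer at the red mark). Leave the handle seated and let go of it, and do not disturb the glassware and dish around it.

Things in the scene. Friction and masses are not known exactly. Their poses are not given: they have to be found in the camera images.
- handle_grip (a point): Where to grasp the loose blue handle: mid grip bar, on the bore axis, 50 mm above the hub's underside. Bar: 18 mm wide (y), 90 mm long (x), centred on the axis, 28 to 62 mm above the underside. Its +x end is a yellow pointed nose, 53 mm from the axis, with a yellow stripe on top. The keyway is on that same side. z up. 130 to 250 g.
- handle: The handle itself, standing on its hub; origin at the centre of the hub's underside, x towards nose and keyway, z up. Hub: round, 50 mm across, 24 mm high; from below a bore 25 mm across and 24 mm deep; an 11 mm wide keyway slot runs from the bore out through the wall on the +x side. A 4 mm cap, 50 mm across, closes the bore (cap top at 28 mm); the grip bar stands on it.
- spindle_top (a point): Centre of the top of the valve's upright steel spindle, 20 mm above the white dial. 22 mm in diameter, bevelled over the top 4 mm to 17 mm. x turns with the spindle and points along its yellow key. Fully home, the hub's underside rests on the dial, 20 mm below this point, handle x along this x; out of line it perches on the key, 16 mm above the dial.
- key_tip (a point): Outer end of the spindle's yellow key, 18 mm from the spindle axis, 13 mm above the dial. The key is 8 mm wide from the dial up to 13 mm, then 5 mm wide up to 16 mm above the dial. A flat yellow stripe, 10 mm wide, on a dark disc (92 mm across) flush with the dial continues it out to 45 mm and turns with the spindle. On the key the fitted handle has about 0.1 rad of play either way.
- dial_center (a point): Top face centre of the fixed white round dial, 140 mm across, 60 mm above the bench, on the spindle axis; axes of the fixed valve body. At the rim: green mark (open) 45 degrees counter-clockwise of x seen from above, red mark (closed) 45 degrees clockwise of x. A brass pipe stub runs 95 mm either way along y under the dial. Fixed to the bench.
- spindle (a joint): Turn of the spindle, rad: 0 = open (key towards the green mark), grows clockwise seen from above, hard stop at 1.571 = closed (key towards the red mark). Starts part-way, 0.3 to 0.8. Stiff by friction, about 0.06 N m; stays where it is left.
- jar_center (a point): Bystander: brown glass jar with a black cap, 66 mm across, 105 mm high; point at its middle, 52 mm up.
- dish_center (a point): Bystander: white porcelain dish, 110 mm across, 40 mm high; point at its middle, 20 mm up.
- rack_center (a point): Bystander: white wire rack with glass test tubes, 166 mm (x) by 66 mm (y), tubes up to 135 mm high; point on its axis 40 mm up.

How it is judged (in metres and radians):
On the way, in this order (a step that is already met when the one before it is completed fails the run):
1. the handle is fully home on the keyed spindle (horizontal distance between handle and spindle_top below 0.004 m and z of handle in the frame of spindle_top below -0.017 m and angle between handle's own z axis and vertical below 0.08 rad), for 0.2 s.
2. the valve is turned to its closed stop with the handle on it (all of step 1 and value of joint spindle above 1.42 rad), for 0.2 s.
At the end, for the whole second after the job is handed in: The handle sits on the spindle, hub underside within 3 mm of the dial, within 4 mm of the axis and 0.08 rad of upright, released and at rest; the spindle is within 0.15 rad of its closed stop (all of step 2 and velocity of joint spindle below 0.05 rad/s and linear speed of handle below 0.02 m/s); the robot touches nothing.
It fails at once if the jar is shifted by more than 30 mm or tipped (distance of jar_center from where it was at the start of the episode above 0.03 m or angle between jar_center's own z axis and vertical above 0.4 rad).
It fails at once if the dish is shifted by more than 30 mm or tipped (distance of dish_center from where it was at the start of the episode above 0.03 m or angle between dish_center's own z axis and vertical above 0.4 rad).
It fails at once if the rack is shifted by more than 30 mm or tipped (distance of rack_center from where it was at the start of the episode above 0.03 m or angle between rack_center's own z axis and vertical above 0.4 rad).
It also fails if it takes over 51 s, if anything falls off the work surface, if the arm or the gripper's body presses on something with over 40 N, if the wrist force passes 120 N, or if a joint passes its speed limit or range.

## Working session

There is one attempt and no reset: what is moved stays moved. The work goes in short steps, Python scripts to look and compute and a tool call to move; the robot and the scene stay as the last step left them, time stands still between calls to the robot, and variables do not carry over. Pictures are saved under pics/ and viewed, and the job is handed in when it is done.

Besides the shell and the picture viewer there is one more tool, called after "Emit:" as name([rows], argument=value, ...), one row to a line, values as JSON. carry_out: Moves the arm, as the interface text tells. Its arguments: {"type":"object","properties":{"plan":{"type":"array"},"grip_force":{"type":"number"}},"required":["plan"]}

```bash
mkdir -p pics; ls; python3 - <<'E'
from rig import ctrl
import cv2,numpy as np
s=ctrl.sense();print(s)
for n in("top","side"):
    c=ctrl.capture(n);cv2.imwrite(f"pics/{n}0.png",c["color"])
    np.savez(f"{n}0.npz",**{k:v for k,v in c.items()})
    print(n,{k:c[k] for k in c if k not in("color","range_z")})
E
```

```text
pics
{'time_s': 0.0, 'joints': array([-1.33142472e+00,  3.13449378e-01,  1.49846656e+00, -7.59726454e-06,
        1.33097373e+00, -2.23435227e-01]), 'dq': array([ 6.82949323e-07, -6.57551782e-04,  1.23868577e-03,  2.97678926e-04,
       -4.88401399e-04,  2.59035367e-04]), 'tau': array([ 3.34815013e-04, -4.12267613e+01, -2.59744012e+01, -1.80356988e-04,
        4.08674794e-03,  1.43564034e-05]), 'eef_pos': array([ 234.29937824, -469.52502076,  230.72429084]), 'ee_rot': array([-6.48457406e-04,  9.73345076e-01,  2.29344592e-01, -8.85658912e-06]), 'force': array([0.72781532, 0.13735322, 0.15024216]), 'wrist_torque': array([-0.0164539 , -0.00196526, -0.03680391]), 'grip_width': 1.0011458994509086}
top {'fx': 468.88182215327134, 'fy': 468.88182215327134, 'cx': 317.24256373267485, 'cy': 246.30252215441104, 'cam_to_world': array([[-1.52291089e-02,  9.92635137e-01, -1.20181361e-01,
         4.99567924e+02],
       [-9.99789077e-01, -1.67736946e-02, -1.18509383e-02,
         1.81161119e+01],
       [-1.37795432e-02,  1.19975532e-01,  9.92681216e-01,
         1.14700729e+03],
       [ 0.00000000e+00,  0.00000000e+00,  0.00000000e+00,
         1.00000000e+00]])}
side {'fx': 546.9789270756585, 'fy': 546.9789270756585, 'cx': 315.17152209457157, 'cy': 238.95426826074745, 'cam_to_world': array([[-7.14519736e-01,  4.86310550e-01, -5.02954864e-01,
         5.61260847e-01],
       [-6.99604575e-01, -4.92685371e-01,  5.17508033e-01,
         6.27736789e+02],
       [ 3.87111240e-03,  7.21639227e-01,  6.92258507e-01,
         9.29147949e+02],
       [ 0.00000000e+00,  0.00000000e+00,  0.00000000e+00,
         1.00000000e+00]])}
```

View pics/top0.png

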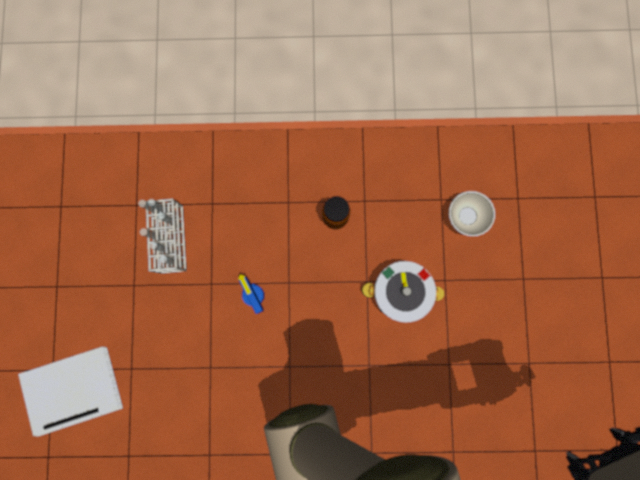

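View pics/side0.png

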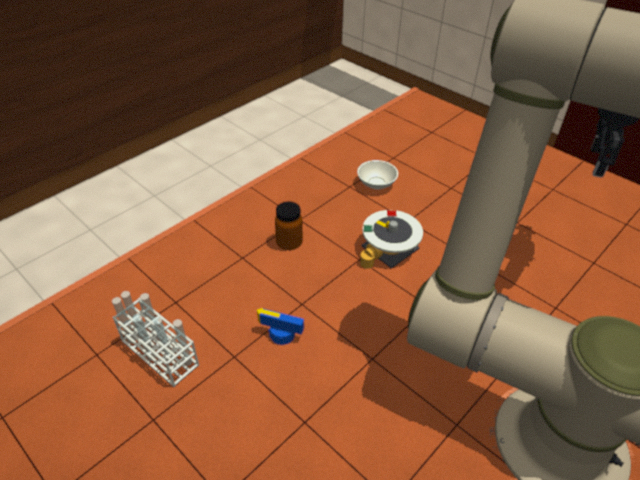

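```bash
cat > h.py <<'E'
import numpy as np,cv2
def ray(c,u,v):
    d=np.array([(u-c["cx"])/c["fx"],-(v-c["cy"])/c["fy"],-1.0]);T=c["cam_to_world"]
    return T[:3,3],T[:3,:3]@d
def plane(c,u,v,z):
    o,d=ray(c,u,v);return o+d*(z-o[2])/d[2]
def proj(c,p):
    T=c["cam_to_world"];q=T[:3,:3].T@(np.asarray(p)-T[:3,3])
    return c["cx"]-c["fx"]*q[0]/q[2],c["cy"]+c["fy"]*q[1]/q[2]
def cloud(c):
    v,u=np.mgrid[0:480,0:640];Z=c["range_z"]
    q=np.stack([(u-c["cx"])/c["fx"]*Z,-(v-c["cy"])/c["fy"]*Z,-Z],-1)
    return q@c["cam_to_world"][:3,:3].T+c["cam_to_world"][:3,3]
def hsv(c): return cv2.cvtColor(c["color"],cv2.COLOR_BGR2HSV)
E
python3 - <<'E'
from h import *
for n in("top","side"):
    c=dict(np.load(n+"0.npz"));P=cloud(c);H=hsv(c);valid=c["range_z"]>0
    yel=cv2.inRange(H,(22,120,90),(36,255,255))>0;blu=cv2.inRange(H,(100,120,50),(130,255,255))>0
    red=cv2.inRange(H,(0,180,100),(4,255,255))|cv2.inRange(H,(174,150,90),(180,255,255));grn=cv2.inRange(H,(60,80,40),(90,255,255))
    print(n)
    for nm,m in(("yel",yel),("blu",blu),("red",red>0),("grn",grn>0)):
        k,l,st,ce=cv2.connectedComponentsWithStats(m.astype(np.uint8))
        for i in range(1,k):
            if st[i,4]<12: continue
            q=P[(l==i)&valid];print(nm,st[i],ce[i].round(1),np.median(q,0).round(1),q[:,2].min().round(),q[:,2].max().round())
    s=H[...,1]<60; w=s&(H[...,2]>130)&(abs(P[...,2]-60)<8)&valid
    q=P[w];print("dialwhite",w.sum(),q.mean(0).round(1),q.min(0),q.max(0))
    b=valid&(abs(P[...,2])<15);print("bench z median",np.median(P[b][:,2]))
    x0,y0=(360,245) if n=="top" else (340,190)
    cv2.imwrite(f"pics/{n}_valve.png",cv2.resize(c["color"][y0:y0+95,x0:x0+100],None,fx=6,fy=6,interpolation=cv2.INTER_CUBIC))
    x0,y0=(220,260) if n=="top" else (240,290)
    cv2.imwrite(f"pics/{n}_hnd.png",cv2.resize(c["color"][y0:y0+65,x0:x0+80],None,fx=8,fy=8,interpolation=cv2.INTER_CUBIC))
E
```

```text
top
yel [401 273   7  14  75] [403.8 279.5] [ 551.4 -167.3   62. ] 57.0 78.0
yel [239 274  11  19  81] [243.8 282.6] [550.5 203.   63. ] -2.0 68.0
yel [362 283  11  14  88] [366.7 289.8] [528.5 -84.7  30.4] 1.0 45.0
yel [437 288   7  12  52] [439.8 293.3] [ 518.6 -256.4   29.2] 26.0 47.0
blu [243 278  21  35 365] [254. 297.] [515.9 178.9  53.5] -0.0 68.0
red [420 270   8   9  47] [423.6 274.3] [ 562.4 -214.3   60.5] 54.0 66.0
grn [384 268   9  10  56] [387.9 272.4] [ 568.3 -131.4   61.4] 58.0 65.0
dialwhite 1568 [ 520.4 -154.5   60.1] [ 455.54819667 -239.96099003   52.03961188] [742.37501724 422.94167067  67.84969819]
bench z median 0.527852926213427
side
yel [376 220  14   8  60] [382.9 223.4] [ 551.9 -167.    63.3] 59.0 81.0
yel [257 308  23   9  96] [267.4 312.1] [549.6 199.6  64.5] 51.0 68.0
blu [260 314  43  30 827] [282.5 327.1] [511.4 193.6  42.5] 2.0 68.0
red [388 211   7   5  31] [391.1 212.7] [ 563.6 -214.9   62.7] 59.0 66.0
grn [364 226   7   5  31] [367.4 228. ] [ 568.8 -131.3   62.6] 60.0 66.0
dialwhite 1178 [ 524.4 -121.7   61.2] [ -85.8039975  -241.22170012   52.00067041] [741.20587997 424.08712978  66.62463036]
bench z median 1.7464687194079147
```

View pics/top_valve.png

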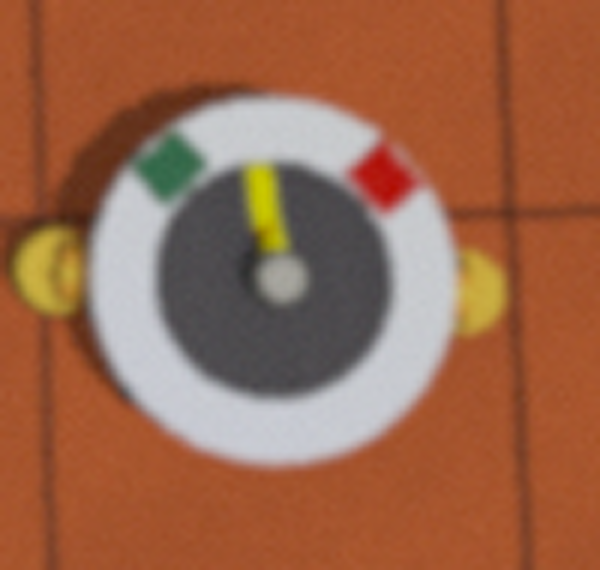

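View pics/top_hnd.png

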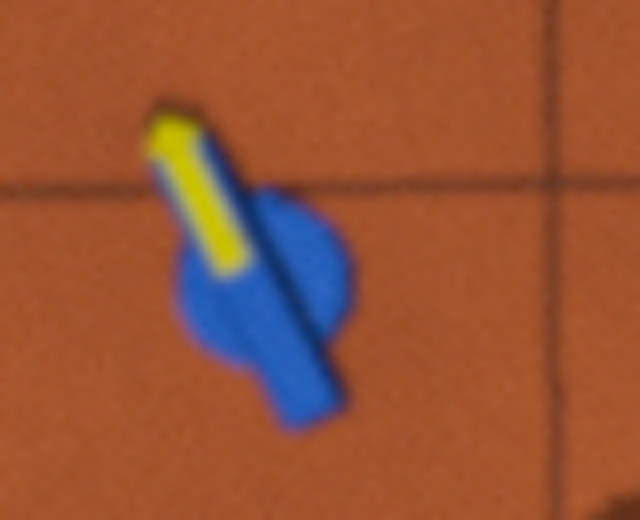

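View pics/side_valve.png

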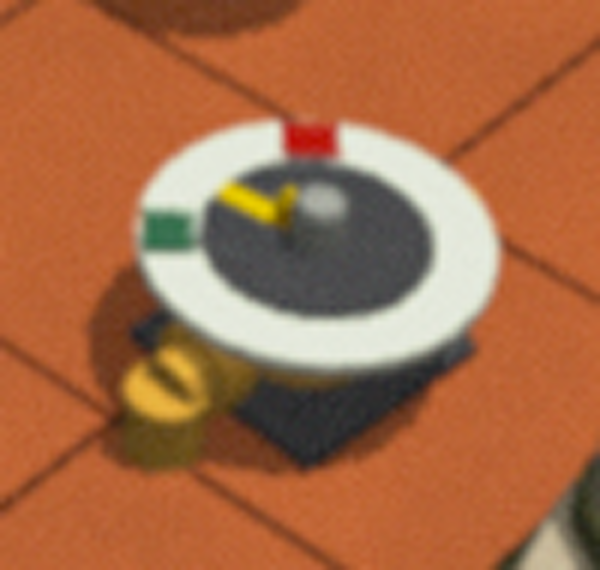

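```bash
cat > meas.py <<'E'
from h import *
def dial(c):
    """outer dial circle and inner disc circle on plane z=60, plus green/red/stripe bearings"""
    H=hsv(c);P=cloud(c)
    V=np.dstack([np.ones((480,640))]*1)
    v,u=np.mgrid[0:480,0:640]
    T=c["cam_to_world"];d=np.stack([(u-c["cx"])/c["fx"],-(v-c["cy"])/c["fy"],-np.ones_like(u,float)],-1)@T[:3,:3].T
    Q=T[:3,3]+d*((60-T[2,3])/d[...,2])[...,None]
    return H,P,Q
def circ(p):
    A=np.c_[2*p,np.ones(len(p))];s=np.linalg.lstsq(A,(p**2).sum(1),rcond=None)[0]
    return s[:2],np.sqrt(s[2]+s[:2]@s[:2])
E
python3 - <<'E'
from meas import *
for n in("top","side"):
    c=dict(np.load(n+"0.npz"));H,P,Q=dial(c);print(n)
    near=np.hypot(Q[...,0]-522,Q[...,1]+172)<85
    orange=cv2.inRange(H,(5,120,0),(16,255,255))>0
    w=near&(H[...,1]<60)&(H[...,2]>120)
    g=cv2.inRange(H,(60,80,40),(90,255,255))>0; r=(cv2.inRange(H,(0,180,100),(4,255,255))|cv2.inRange(H,(174,150,90),(180,255,255)))>0
    disc=near&(H[...,2]<110)&(H[...,1]<90)&(np.hypot(Q[...,0]-522,Q[...,1]+172)<58)
    m=((w|(near&(g|r)))*255).astype(np.uint8)
    ct=max(cv2.findContours(m,cv2.RETR_EXTERNAL,cv2.CHAIN_APPROX_NONE)[0],key=cv2.contourArea)[:,0]
    hull=cv2.convexHull(ct)[:,0]
    p=Q[ct[:,1],ct[:,0]][:,:2]
    for _ in range(4):
        cc,R=circ(p);e=abs(np.hypot(*(p-cc).T)-R);p=p[e<max(1.5,2*np.median(e))]
    print("dial",cc,R)
    ct=max(cv2.findContours((disc*255).astype(np.uint8),cv2.RETR_EXTERNAL,cv2.CHAIN_APPROX_NONE)[0],key=cv2.contourArea)[:,0]
    p=Q[ct[:,1],ct[:,0]][:,:2]
    for _ in range(6):
        c2,R2=circ(p);e=abs(np.hypot(*(p-c2).T)-R2);p=p[e<max(1.5,2*np.median(e))]
    print("disc",c2,R2,len(p))
    yel=(cv2.inRange(H,(22,120,90),(36,255,255))>0)
    rr=np.hypot(Q[...,0]-cc[0],Q[...,1]-cc[1])
    for nm,m in(("green",g&near),("red",r&near),("yel",yel&(rr<48)&(rr>27))):
        q=Q[m][:,:2].mean(0);print(nm,q,np.degrees(np.arctan2(*(q-cc)[::-1])))
    # spindle top: bright grey inside disc
    sp=near&(H[...,1]<60)&(H[...,2]>120)&(rr<35)
    q=np.argwhere(sp);uv=q.mean(0)[::-1];print("spindle",len(q),plane(c,*uv,80))
    # handle: points on bar top
    nh=np.hypot(P[...,0]-522,P[...,1]-185)<80
    y=yel&(np.hypot(Q[...,0]-522,Q[...,1]-185)<90)
    uv=np.argwhere(y)[:,::-1]
    p=np.array([plane(c,*a,62)[:2] for a in uv]);l=cv2.fitLine(p.astype(np.float32),cv2.DIST_HUBER,0,.01,.01).ravel()
    t=(p-p.mean(0))@l[:2];print("stripe",l,np.degrees(np.arctan2(l[1],l[0])),t.min(),t.max())
    b=(cv2.inRange(H,(100,120,50),(130,255,255))>0)|y
    b&=nh
    top=b&(P[...,2]>55)
    uv=np.argwhere(top)[:,::-1].astype(np.float32)
    p=np.array([plane(c,*a,62)[:2] for a in uv]).astype(np.float32)
    print("bar top",len(p),cv2.minAreaRect(p),p.mean(0))
    if n=="top": np.save("bar.npy",p)
E
```

```text
top
dial [ 523.49904135 -168.33745292] 60.77510075202336
disc [ 523.56167988 -169.88960348] 42.608910983000754 90
green [ 567.53457773 -131.60806696] 39.830982775956386
red [ 561.84605525 -213.68125059] -49.77897252863604
yel [ 558.30115277 -166.6326409 ] 2.804442372873068
spindle 47 [ 523.90653198 -169.95647774   80.        ]
stripe [8.9547282e-01 4.4511616e-01 5.4823505e+02 2.0188864e+02] 26.430769 -24.924851733472437 21.951853748800414
bar top 250 ((524.7559814453125, 188.91766357421875), (95.38511657714844, 18.4697265625), 26.68836212158203) [519.2544  185.99428]
side
dial [ 524.77038447 -169.73134986] 69.03701818092554
disc [ 525.90520799 -171.92258139] 41.759907498539796 60
green [ 570.76860689 -134.49340246] 37.4547123112774
red [ 565.48960161 -216.35568964] -48.86776687907685
yel [ 559.0825727 -172.9236084] -5.315252701137316
spindle 35 [ 525.67171113 -171.82713253   80.        ]
stripe [8.7346327e-01 4.8689005e-01 5.4974200e+02 1.9820074e+02] 29.136377 -23.957385749584073 21.931188884062347
bar top 353 ((523.3583984375, 190.71266174316406), (99.15477752685547, 21.786760330200195), 26.63373374938965) [521.6132  189.19722]
```

View pics/side_hnd.png

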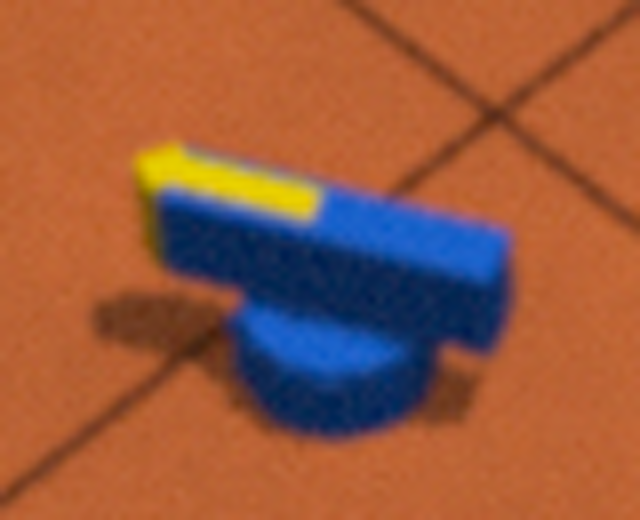

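```bash
python3 - <<'E'
from meas import *
for n,cc in(("top",(523.8,-170)),("side",(525.7,-171.8))):
    c=dict(np.load(n+"0.npz"));H,P,Q=dial(c)
    yel=(cv2.inRange(H,(22,120,90),(36,255,255))>0)
    rr=np.hypot(Q[...,0]-cc[0],Q[...,1]-cc[1])
    for lo in(28,32,36):
        m=yel&(rr>lo)&(rr<48);q=Q[m][:,:2].mean(0);print(n,lo,m.sum(),q,np.degrees(np.arctan2(*(q-cc)[::-1])))
    # hub cap circle, top z=28
    b=(cv2.inRange(H,(100,120,50),(130,255,255))>0);print("hub",P[b&(abs(P[...,2]-28)<5)].mean(0))
    b=b&(P[...,2]<40)&(P[...,2]>20);uv=np.argwhere(b)[:,::-1]
    p=np.array([plane(c,*a,28)[:2] for a in uv]).astype(np.float32);print(cv2.minEnclosingCircle(p))
    for nm,p in(("jar",(0)),):pass
    k=(P[...,2]>90)&(P[...,2]<115)&(np.hypot(P[...,0]-600,P[...,1]+20)<150);print("jar",P[k].mean(0))
E
```

```text
top 28 35 [ 558.86915613 -166.30532739] 6.01414846437006
top 32 26 [ 560.80185937 -166.44550045] 5.487151645657233
top 36 15 [ 563.29470169 -166.27193612] 5.392401299790315
hub [522.76651739 183.05034823  28.28924408]
((521.8939819335938, 186.6865997314453), 25.1746768951416)
jar [710.76799736 -14.0763606  105.16038432]
side 28 34 [ 560.67051847 -172.09682099] -0.48630053322681255
side 32 22 [ 564.16257133 -169.78816716] 2.9941986625211285
side 36 15 [ 566.1965625  -169.34777055] 3.4652581620797833
hub [514.81339711 198.553231    28.75229828]
((525.7035522460938, 186.55885314941406), 43.226783752441406)
jar [709.6361276  -11.85650527 104.69870721]
```

Emit:
carry_out([
  [85, [27.5, -23, 0], [0, 0, 0]],
  [85, [27.5, -23, 0], [0, 0, 0]],
  [85, [27.5, -23, 0], [0, 0, 0]],
  [85, [27.5, -23, 0], [0, 0, 0]],
  [85, [27.5, -23, 0], [0, 0, 0]],
  [85, [27.5, -23, 0], [0, 0, 0]],
  [85, [27.5, -23, 0], [0, 0, 0]],
  [85, [27.5, -23, 0], [0, 0, 0]],
  [85, [27.5, -23, 0], [0, 0, 0]],
  [85, [27.5, -23, 0], [0, 0, 0]],
  [85, [27.5, -23, 0], [0, 0, 0]],
  [85, [27.5, -23, 0], [0, 0, 0]],
  [85, [27.5, -23, 0], [0, 0, 0]],
  [85, [27.5, -23, 0], [0, 0, 0]],
  [85, [27.5, -23, 0], [0, 0, 0]],
  [85, [27.5, -23, 0], [0, 0, 0]],
  [85, [27.5, -23, 0], [0, 0, 0]],
  [85, [27.5, -23, 0], [0, 0, 0]],
  [85, [27.5, -23, 0], [0, 0, 0]],
  [85, [27.5, -23, 0], [0, 0, 0]],
])

```text
time_s: 1.77
eef_pos: [521.3, 189.3, 230.9]
ee_rot: [0.0, 0.973, 0.229, -0.0]
force: [0.1, -1.5, 0.4]
grip_width: 0.996
```

Emit:
carry_out([
  [85, [-0.5, 2.5, 30], [0, 0, 0]],
  [85, [0, 0, 35], [0, 0, 0]],
  [85, [0, 0, 35], [0, 0, 0]],
  [85, [0, 0, 30], [0, 0, 0]],
  [85, [0, 0, 0], [0, 0, 0]],
  [85, [0, 0, 0], [0, 0, 0]],
])

```text
time_s: 2.27
eef_pos: [521.4, 184.9, 100.9]
ee_rot: [-0.0, 0.973, 0.229, -0.001]
force: [0.8, 1.1, 0.7]
grip_width: 0.995
```

```bash
python3 - <<'E'
from h import *
from rig import ctrl
for n,x,y in(("top",180,230),("side",200,240)):
    c=ctrl.capture(n);cv2.imwrite(f"pics/{n}1.png",cv2.resize(c["color"][y:y+120,x:x+160],None,fx=4,fy=4))
print(ctrl.sense()["eef_pos"])
E
```

```text
[522.9141256  185.0393946  103.40255356]
```

View pics/side1.png

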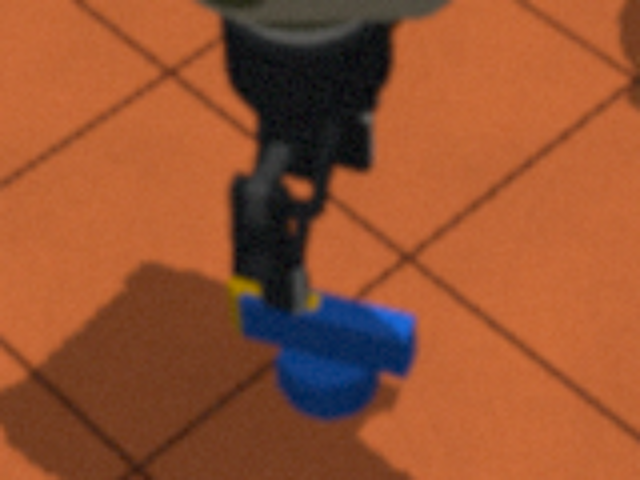

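Emit:
carry_out([
  [85, [-0.5, -1.5, 25], [0, 0, 0]],
  [85, [0, 0, 25], [0, 0, 0]],
  [85, [0, 0, 16], [0, 0, 0]],
  [85, [0, 0, 0], [0, 0, 0]],
  [85, [0, 0, 0], [0, 0, 0]],
])

```text
time_s: 2.78
eef_pos: [521.6, 186.1, 36.9]
ee_rot: [0.0, 0.973, 0.229, 0.001]
force: [0.1, 0.2, 0.7]
grip_width: 0.993
```

```bash
python3 - <<'E'
from h import *
from rig import ctrl
for n,x,y in(("top",180,230),("side",200,240)):
    c=ctrl.capture(n);cv2.imwrite(f"pics/{n}2.png",cv2.resize(c["color"][y:y+120,x:x+160],None,fx=4,fy=4))
    s=ctrl.sense();print(s["eef_pos"],s["force"])
E
```

```text
[521.98164413 186.24149274  37.47381869] [ 0.18600923 -0.26722288  0.36790472]
[522.02330635 186.22699416  37.54569171] [0.09368781 0.20615892 0.17004445]
```

View pics/side2.png

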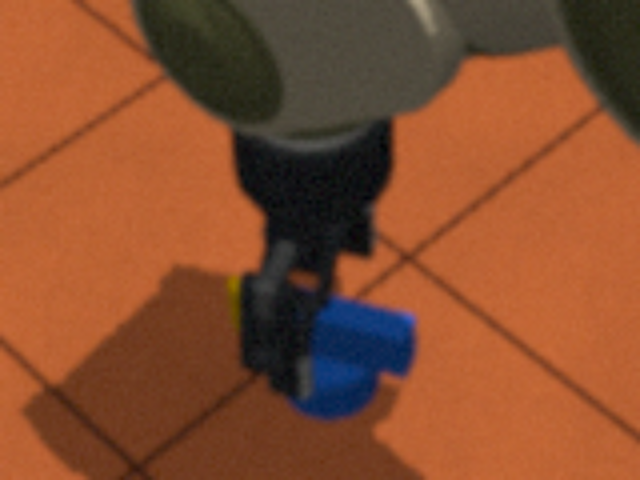

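Emit:
carry_out([
  [85, [0, 0, 3], [0, 0, 0]],
  [40, [0, 0, 0], [0, 0, 0]],
  [20, [0, 0, 0], [0, 0, 0]],
  [10, [0, 0, 0], [0, 0, 0]],
  [10, [0, 0, 0], [0, 0, 0]],
  [10, [0, 0, 0], [0, 0, 0]],
  [10, [0, 0, 0], [0, 0, 0]],
  [10, [0, 0, 0], [0, 0, 0]],
  [10, [0, 0, 0], [0, 0, 0]],
], grip_force=50)

```text
time_s: 3.63
eef_pos: [520.8, 186.0, 32.4]
ee_rot: [0.0, 0.973, 0.229, 0.0]
force: [0.1, -0.1, 0.9]
grip_width: 0.204
```

Emit:
carry_out([
  [10, [0, 0, -10], [0, 0, 0]],
  [10, [0, 0, -25], [0, 0, 0]],
  [10, [0, 0, -30], [0, 0, 0]],
  [10, [0, 0, -30], [0, 0, 0.9]],
  [10, [0, 0, -20], [0, 0, 0.9]],
  [10, [0, 0, 0], [0, 0, 0.9]],
  [10, [0, 0, 0], [0, 0, 0.92]],
  [10, [-2.2, 29.7, 0], [0, 0, 0]],
  [10, [-2.2, 29.7, 0], [0, 0, 0]],
  [10, [-2.2, 29.7, 0], [0, 0, 0]],
  [10, [-2.2, 29.7, 0], [0, 0, 0]],
  [10, [-2.2, 29.7, 0], [0, 0, 0]],
  [10, [-2.2, 29.7, 0], [0, 0, 0]],
  [10, [-2.2, 29.7, 0], [0, 0, 0]],
  [10, [-2.2, 29.7, 0], [0, 0, 0]],
  [10, [-2.2, 29.7, 0], [0, 0, 0]],
  [10, [-2.2, 29.7, 0], [0, 0, 0]],
  [10, [-2.2, 29.7, 0], [0, 0, 0]],
  [10, [-2.2, 29.7, 0], [0, 0, 0]],
  [10, [0, 0, 0], [0, 0, 0]],
])

```text
time_s: 5.3
eef_pos: [523.9, -175.8, 147.7]
ee_rot: [0.001, 0.999, 0.04, 0.0]
force: [0.2, -0.3, -2.1]
grip_width: 0.204
```

Emit:
carry_out([
  [10, [0, 0, 0], [0, 0, 0]],
  [10, [0, 0, 0], [0, 0, 0]],
])

```text
time_s: 5.47
eef_pos: [524.0, -170.8, 147.4]
ee_rot: [-0.0, 0.999, 0.042, -0.0]
force: [-0.5, 0.5, -1.6]
grip_width: 0.201
```

```bash
python3 - <<'E'
from h import *
from rig import ctrl
for n,x,y in(("top",330,230),("side",320,130)):
    c=ctrl.capture(n);np.savez(n+"3.npz",**c);cv2.imwrite(f"pics/{n}3.png",cv2.resize(c["color"][y:y+120,x:x+160],None,fx=5,fy=5))
    s=ctrl.sense();print(s["eef_pos"],s["ee_rot"],s["force"],s["joints"])
E
```

```text
[ 524.11301166 -170.38986956  147.48367373] [-1.96484594e-04  9.99108743e-01  4.22098533e-02 -9.91543991e-05] [-0.26458182 -0.4647024  -2.31379595] [-5.27055249e-01  4.47203361e-01  1.53370762e+00  2.44324796e-04
  1.16106054e+00  9.59198908e-01]
[ 524.20384341 -170.26418388  147.50181785] [-1.06519383e-04  9.99098817e-01  4.24445603e-02 -3.03146607e-05] [-0.60218247  1.40462022 -1.71797747] [-5.26732156e-01  4.47180270e-01  1.53369123e+00  1.60032064e-04
  1.16088705e+00  9.59085751e-01]
```

View pics/side3.png

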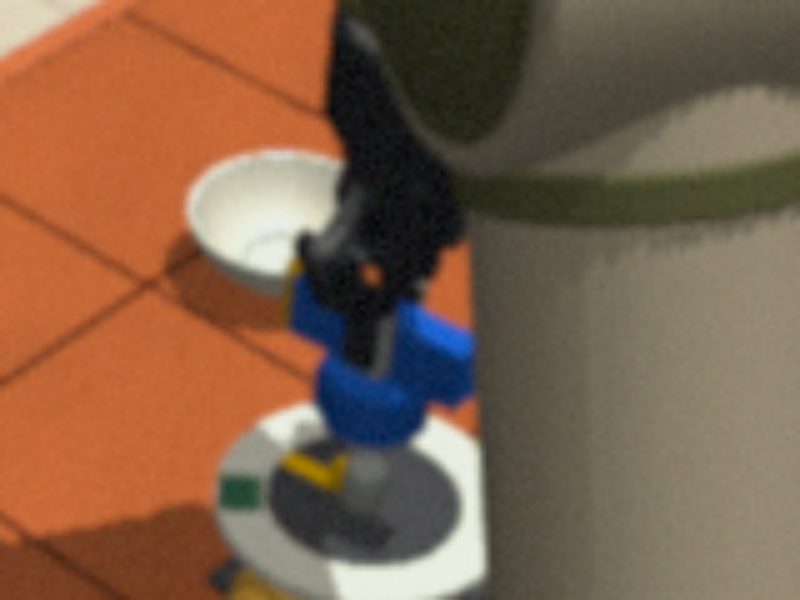

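View pics/top3.png

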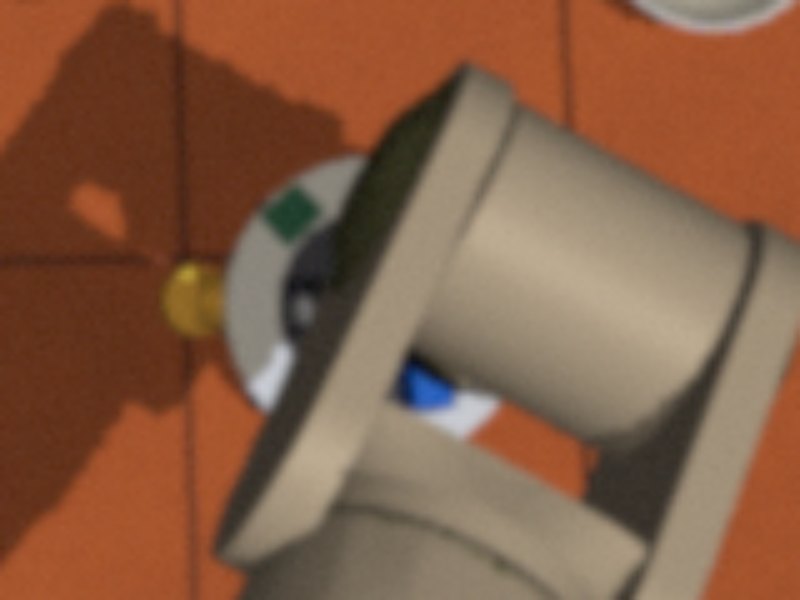

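```bash
python3 - <<'E'
from meas import *
c=dict(np.load("side3.npz"));H=hsv(c)
b=cv2.inRange(H,(100,120,40),(130,255,255))
ct=max(cv2.findContours(b,cv2.RETR_EXTERNAL,cv2.CHAIN_APPROX_NONE)[0],key=cv2.contourArea)[:,0]
print(ct.min(0),ct.max(0))
for lo in (210,212,214):
    a=ct[(ct[:,1]>=lo)&(ct[:,0]<404)]
    # boundary offset half pixel outward ignored
    for z in(112,114,116):
        p=np.array([plane(c,*x,z)[:2] for x in a]);
        from scipy.optimize import least_squares
        f=least_squares(lambda s:np.hypot(*(p-s).T)-24.5,[525,-171]);print(lo,len(a),z,f.x,np.abs(f.fun).max().round(1),circ(p)[1])
g=cv2.resize(c["color"][205:235,375:415],None,fx=15,fy=15,interpolation=cv2.INTER_CUBIC);cv2.imwrite("pics/sp3.png",g)
P=cloud(c)
k=(abs(P[...,2]-80)<4)&(H[...,1]<70)&(np.hypot(P[...,0]-525,P[...,1]+171)<20);print(k.sum(),P[k].mean(0))
# compare to first frame
for nm in("side0","side3"):
    d=dict(np.load(nm+".npz"));HH=hsv(d);yy=(cv2.inRange(HH,(20,120,70),(36,255,255))>0);Q=dial(d)[2]
    rr=np.hypot(Q[...,0]-525.7,Q[...,1]+171.8);m=yy&(rr>32)&(rr<48);q=Q[m][:,:2].mean(0);print(nm,m.sum(),q,np.degrees(np.arctan2(q[1]+171.8,q[0]-525.7)))
E
```

```text
[379 185] [414 218]
210 28 112 [ 531.15513182 -175.20163626] 3.7 21.22217358053006
210 28 114 [ 529.90269432 -173.29858345] 3.7 21.170231521336895
210 28 116 [ 528.65027808 -171.39557521] 3.7 21.118289462132047
212 26 112 [ 531.46352893 -174.93827427] 4.1 20.547845745814154
212 26 114 [ 530.21859051 -173.02740327] 4.1 20.49755412907637
212 26 116 [ 528.97365347 -171.11652803] 4.1 20.447262512333793
214 22 112 [ 531.40373457 -174.70753452] 3.4 20.520546421693574
214 22 114 [ 530.1557471  -172.79316483] 3.4 20.470321621050317
214 22 116 [ 528.9077364  -170.87876701] 3.4 20.42009682044493
47 [ 523.92990011 -169.65229641   80.33773488]
side0 22 [ 564.16257133 -169.78816716] 2.9941986625211285
side3 24 [ 564.59991625 -170.26155742] 2.2647954478349717
```

View pics/sp3.png

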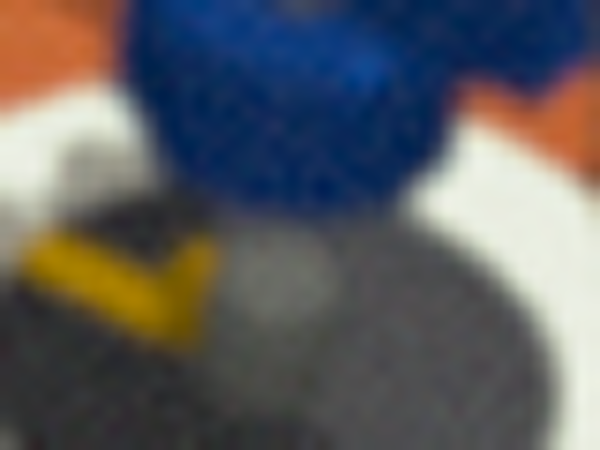

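```bash
python3 - <<'E'
from meas import *
from scipy.optimize import least_squares
for nm,zs,x0,lo in(("side0",(0,),(522,187),333),("side3",(113,115),(525,-171),213)):
    c=dict(np.load(nm+".npz"));H=hsv(c)
    for vmin in(40,30):
        b=cv2.inRange(H,(100,120,vmin),(130,255,255))
        ct=max(cv2.findContours(b,cv2.RETR_EXTERNAL,cv2.CHAIN_APPROX_NONE)[0],key=cv2.contourArea)[:,0]
        a=ct[(ct[:,1]>=lo)&(ct[:,0]<404)]
        print(nm,vmin,"bottom row",ct[:,1].max(),"cols",a[:,0].min(),a[:,0].max())
        for z in zs:
            p=np.array([plane(c,*x,z)[:2] for x in a])
            f=least_squares(lambda s:np.hypot(*(p-s).T)-24.3,x0);print(len(a),z,f.x,np.abs(f.fun).max().round(1))
E
```

```text
side0 40 bottom row 343 cols 270 293
33 0 [526.77086645 184.38117394] 1.9
side0 30 bottom row 343 cols 270 293
33 0 [526.77086645 184.38117394] 1.9
side3 40 bottom row 218 cols 385 403
24 113 [ 530.66962467 -173.68557906] 3.2
24 115 [ 529.42307557 -171.77296506] 3.2
side3 30 bottom row 218 cols 385 403
24 113 [ 530.66962467 -173.68557906] 3.2
24 115 [ 529.42307557 -171.77296506] 3.2
```

Emit:
carry_out([
  [10, [0, 0, 15], [0, 0, 0]],
  [10, [0, 0, 12], [0, 0, 0]],
  [10, [0, 0, 4], [0, 0, 0]],
  [10, [0, 0, 4], [0, 0, 0]],
  [10, [0, 0, 3], [0, 0, 0]],
  [10, [0, 0, 0], [0, 0, 0]],
  [10, [0, 0, 0], [0, 0, 0]],
])

```text
time_s: 6.15
eef_pos: [524.4, -171.3, 109.7]
ee_rot: [0.0, 0.999, 0.042, 0.0]
force: [-0.2, -0.1, -1.7]
grip_width: 0.202
```

Emit:
carry_out([
  [10, [0, 0, 2], [0, 0, 0]],
  [10, [0, 0, 2], [0, 0, 0]],
  [10, [0, 0, 1], [0, 0, 0]],
  [10, [0, 0, 0], [0, 0, 0]],
])

```text
time_s: 6.48
eef_pos: [524.1, -171.3, 104.1]
ee_rot: [-0.0, 0.999, 0.042, -0.0]
force: [-0.2, -0.5, -2.1]
grip_width: 0.198
```

No contact force with the underside about 4 mm below the key's top: it is engaged. On down.

Emit:
carry_out([
  [10, [0, 0, 3], [0, 0, 0]],
  [10, [0, 0, 3], [0, 0, 0]],
  [10, [0, 0, 2], [0, 0, 0]],
  [10, [0, 0, 1], [0, 0, 0]],
  [10, [0, 0, 0], [0, 0, 0]],
  [10, [0, 0, 0], [0, 0, 0]],
])

```text
time_s: 6.98
eef_pos: [524.2, -171.3, 95.3]
ee_rot: [-0.0, 0.999, 0.042, 0.0]
force: [0.3, 0.1, -1.4]
grip_width: 0.201
```

```bash
python3 - <<'E'
from h import *
from rig import ctrl
for n,x,y in(("side",320,130),):
    c=ctrl.capture(n);cv2.imwrite(f"pics/{n}4.png",cv2.resize(c["color"][y:y+120,x:x+160],None,fx=5,fy=5))
    s=ctrl.sense();print(s["eef_pos"],s["force"],s["wrist_torque"])
E
```

```text
[ 524.27212184 -171.36546745   95.38417875] [ 0.31295389  0.52090285 -0.94500722] [ 0.05187169  0.01554127 -0.01549705]
```

View pics/side4.png

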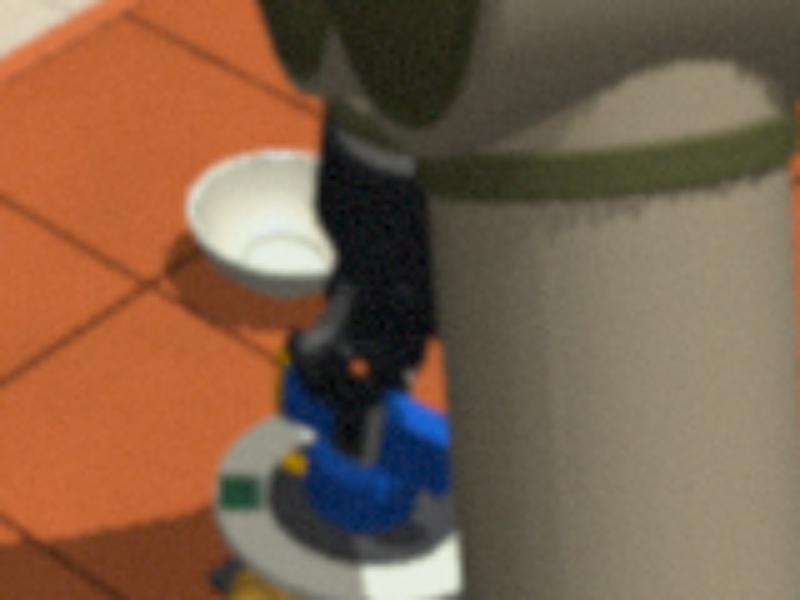

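Emit:
carry_out([
  [10, [0, 0, 1], [0, 0, 0]],
  [10, [0, 0, 1], [0, 0, 0]],
  [10, [0, 0, 0.5], [0, 0, 0]],
  [10, [0, 0, 0], [0, 0, 0]],
  [10, [0, 0, 0], [0, 0, 0]],
])

```text
time_s: 7.45
eef_pos: [524.2, -171.3, 92.8]
ee_rot: [-0.0, 0.999, 0.042, -0.0]
force: [-0.1, -0.2, -1.9]
grip_width: 0.202
```

Emit:
carry_out([
  [10, [0, 0, 1], [0, 0, 0]],
  [10, [0, 0, 0.5], [0, 0, 0]],
  [10, [0, 0, 0], [0, 0, 0]],
  [10, [0, 0, 0], [0, 0, 0]],
])

```text
time_s: 7.78
eef_pos: [524.4, -171.5, 92.3]
ee_rot: [0.0, 0.999, 0.042, 0.0]
force: [-2.9, 1.1, 8.8]
grip_width: 0.205
```

Emit:
carry_out([
  [10, [0, 0, 0], [0, 0, 0.4]],
  [10, [0, 0, 0], [0, 0, 0.6]],
  [10, [0, 0, 0], [0, 0, 0.7]],
  [10, [0, 0, 0], [0, 0, 0.7]],
  [10, [0, 0, 0], [0, 0, 0.7]],
  [10, [0, 0, 0], [0, 0, 0.7]],
  [10, [0, 0, 0], [0, 0, 0.7]],
  [10, [0, 0, 0], [0, 0, 0.7]],
  [10, [0, 0, 0], [0, 0, 0.7]],
  [10, [0, 0, 0], [0, 0, 0.7]],
  [10, [0, 0, 0], [0, 0, 0.6]],
  [10, [0, 0, 0], [0, 0, 0.5]],
  [10, [0, 0, 0], [0, 0, 0]],
  [10, [0, 0, 0], [0, 0, 0]],
])

```text
time_s: 8.95
eef_pos: [524.9, -171.9, 92.4]
ee_rot: [0.0, 0.935, -0.354, 0.001]
force: [0.1, -0.4, 4.0]
grip_width: 0.203
```

```bash
python3 - <<'E'
from rig import ctrl
import numpy as np
s=ctrl.sense();q=s["ee_rot"];print(s["eef_pos"],s["force"],s["wrist_torque"],s["joints"],np.degrees(2*np.arctan2(q[2],q[1])))
E
```

```text
[ 524.9432314  -171.85451521   92.35941244] [ 0.05463153 -0.43064338  3.97004888] [-0.04435504  0.00128515 -0.0765135 ] [-5.28532545e-01  5.16081767e-01  1.58712963e+00  3.07482650e-05
  1.03561958e+00  1.76542331e+00] -41.43488539514376
```

Emit:
carry_out([
  [10, [0, 0, 0], [0, 0, 0.5]],
  [10, [0, 0, 0], [0, 0, 0.5]],
  [10, [0, 0, 0], [0, 0, 0.5]],
  [10, [0, 0, 0], [0, 0, 0]],
  [10, [0, 0, 0], [0, 0, 0]],
])

```text
time_s: 9.37
eef_pos: [525.0, -172.0, 92.4]
ee_rot: [0.0, 0.905, -0.426, 0.002]
force: [0.5, -1.6, 5.5]
grip_width: 0.201
```

```bash
cat > st.py <<'E'
from rig import ctrl
import numpy as np
s=ctrl.sense();q=s["ee_rot"];print(s["eef_pos"],s["force"],s["wrist_torque"],s["joints"][5],np.degrees(2*np.arctan2(q[2],q[1])))
E
python3 st.py
```

```text
[ 525.01528841 -172.03234821   92.37143402] [ 0.48993064 -1.58608937  5.46134656] [-0.21668941 -0.10058003 -0.14613606] 1.9212766545529874 -50.36473309447113
```

Emit:
carry_out([
  [10, [0, 0, 0], [0, 0, 0.4]],
  [10, [0, 0, 0], [0, 0, 0.3]],
  [10, [0, 0, 0], [0, 0, 0]],
  [10, [0, 0, 0], [0, 0, 0]],
])

```text
time_s: 9.7
eef_pos: [525.0, -172.1, 92.4]
ee_rot: [0.0, 0.889, -0.458, 0.002]
force: [0.5, -2.4, 6.0]
grip_width: 0.204
```

```bash
python3 st.py
```

```text
[ 525.01969369 -172.06821464   92.38624974] [ 0.4740429  -2.35659822  5.95270954] [-0.24307658  0.0069585  -0.0931778 ] 1.9943910031399141 -54.54901389805301
```

Emit:
carry_out([
  [10, [0, 0, 0], [0, 0, 0.4]],
  [10, [0, 0, 0], [0, 0, 0.3]],
  [10, [0, 0, 0], [0, 0, 0]],
  [10, [0, 0, 0], [0, 0, 0]],
])

```text
time_s: 10.03
eef_pos: [525.0, -172.1, 92.4]
ee_rot: [0.0, 0.871, -0.491, 0.002]
force: [0.6, -2.0, 5.9]
grip_width: 0.204
```

```bash
python3 st.py; python3 - <<'E'
from h import *
from rig import ctrl
for n,x,y in(("side",320,150),("top",330,230)):
    c=ctrl.capture(n);cv2.imwrite(f"pics/{n}5.png",cv2.resize(c["color"][y:y+120,x:x+160],None,fx=5,fy=5))
E
```

```text
[ 525.00586567 -172.14618427   92.36120084] [ 0.61884996 -2.00703324  5.86509202] [-0.31663607 -0.05132262  0.00106291] 2.0676611224881856 -58.74735507480466
```

View pics/side5.png

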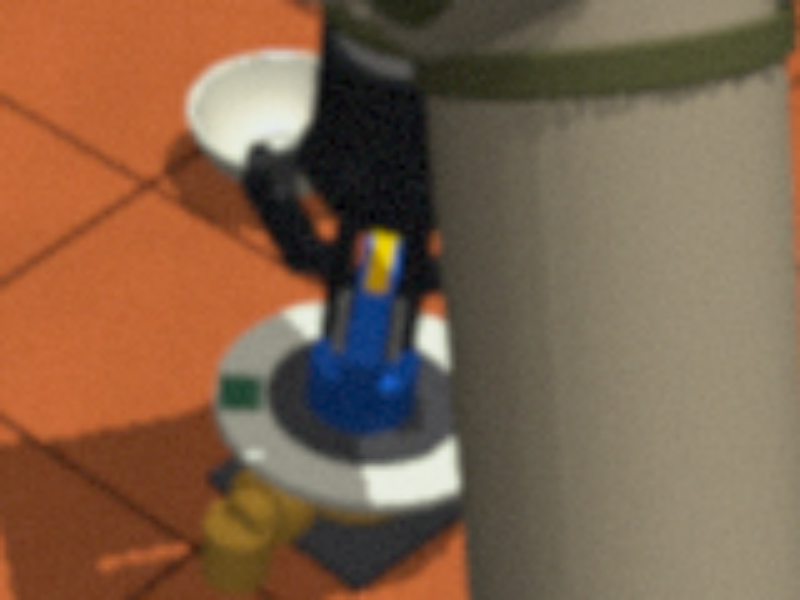

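View pics/top5.png

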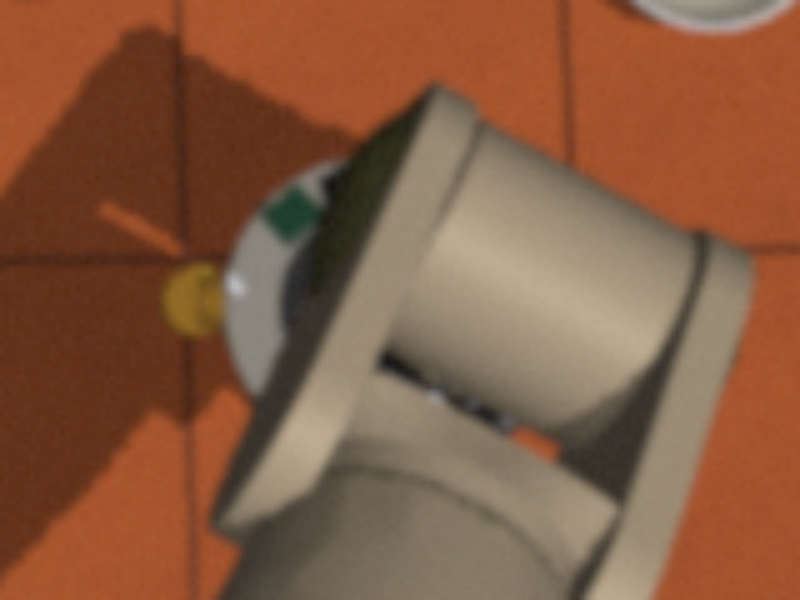

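Emit:
carry_out([
  [10, [0, 0, 0], [0, 0, 0]],
  [10, [0, 0, 0], [0, 0, 0.3]],
  [10, [0, 0, 0], [0, 0, 0.2]],
  [10, [0, 0, 0], [0, 0, 0]],
  [10, [0, 0, 0], [0, 0, 0]],
], grip_force=80)

```text
time_s: 10.55
eef_pos: [525.1, -172.2, 92.5]
ee_rot: [0.0, 0.858, -0.513, 0.002]
force: [0.7, -2.6, 5.0]
grip_width: 0.195
```

```bash
python3 st.py; python3 -c "
from rig import ctrl
print(ctrl.sense()['tau'])"
```

```text
[ 525.06232875 -172.2142513    92.45762331] [ 0.72773559 -2.6198328   4.99353572] [-0.37167794 -0.07293751  0.24553863] 2.119561602946438 -61.713983215628076
[  1.12160236 -43.37410212 -19.50003862   0.4751716    0.42594091
   0.25406476]
```

Emit:
carry_out([
  [30, [0, 0, 0], [0, 0, 0]],
  [50, [0, 0, 0], [0, 0, 0]],
  [60, [0, 0, 0], [0, 0, 0]],
  [60, [0, 0, 0], [0, 0, 0]],
  [60, [0, 0, 0], [0, 0, 0]],
  [60, [0, 0, 0], [0, 0, 0]],
  [60, [0, 0, -10], [0, 0, 0]],
  [60, [0, 0, -20], [0, 0, 0]],
  [60, [0, 0, -30], [0, 0, 0]],
  [60, [0, 0, -30], [0, 0, 0]],
  [60, [0, 0, -20], [0, 0, 0]],
  [60, [0, 0, 0], [0, 0, 0]],
])

```text
time_s: 11.55
eef_pos: [525.7, -172.1, 206.6]
ee_rot: [-0.0, 0.858, -0.513, 0.004]
force: [-0.0, -0.7, 0.4]
grip_width: 0.698
```

```bash
python3 st.py; python3 - <<'E'
from h import *
from rig import ctrl
for n,x,y in(("side",320,150),("top",330,230)):
    c=ctrl.capture(n);np.savez(n+"6.npz",**c);cv2.imwrite(f"pics/{n}6.png",cv2.resize(c["color"][y:y+120,x:x+160],None,fx=5,fy=5))
E
```

```text
[ 525.66443139 -172.06927364  206.57180135] [-0.00107941 -0.72386057  0.44572539] [-0.04013278 -0.00123297  0.01797744] 2.121019109577018 -61.790252930862586
```

View pics/side6.png

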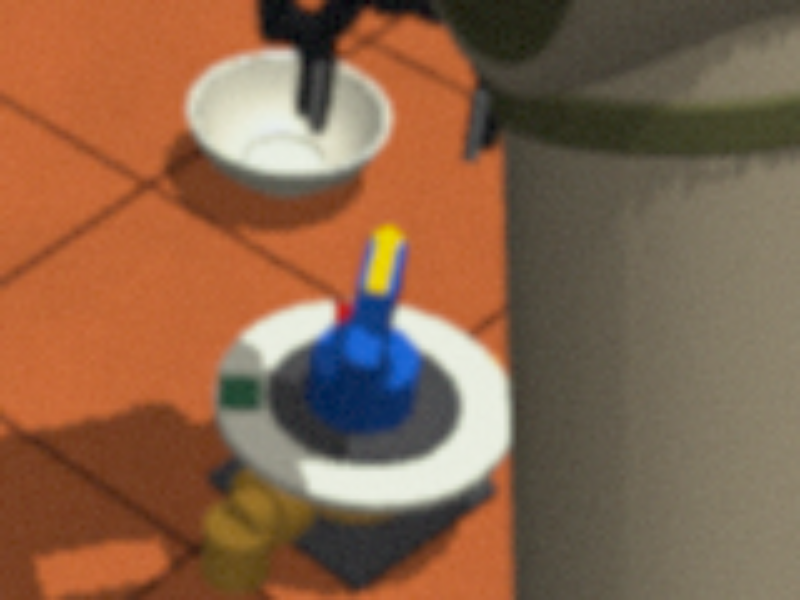

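Emit:
carry_out([
  [60, [0, 0, -20], [0, 0, 0]],
  [60, [10, 30, 0], [0, 0, 0]],
  [60, [10, 33, 0], [0, 0, 0]],
  [60, [10, 33, 0], [0, 0, 0]],
  [60, [10, 33, 0], [0, 0, 0]],
  [60, [10, 33, 0], [0, 0, 0]],
  [60, [10, 33, 0], [0, 0, 0]],
  [60, [10, 33, 0], [0, 0, 0]],
  [60, [10, 33, 0], [0, 0, 0]],
  [60, [10, 33, 0], [0, 0, 0]],
  [60, [10, 33, 0], [0, 0, 0]],
  [60, [10, 33, 0], [0, 0, 0]],
  [60, [0, 0, 0], [0, 0, 0]],
  [60, [0, 0, 0], [0, 0, 0]],
])

```text
time_s: 12.82
eef_pos: [257.7, -438.7, 220.0]
ee_rot: [-0.001, 0.857, -0.515, -0.001]
force: [0.3, 0.9, 0.3]
grip_width: 0.701
```

```bash
python3 st.py; python3 - <<'E'
from meas import *
from rig import ctrl
for n,x,y in(("side",320,150),("top",330,200)):
    c=ctrl.capture(n);np.savez(n+"7.npz",**c);cv2.imwrite(f"pics/{n}7.png",cv2.resize(c["color"][y:y+120,x:x+160],None,fx=5,fy=5))
    H,P,Q=dial(c);T=c["cam_to_world"]
    y=(cv2.inRange(H,(22,120,90),(36,255,255))>0)
    k=y&(P[...,2]>105)&(np.hypot(P[...,0]-525,P[...,1]+171)<70)
    uv=np.argwhere(k)[:,::-1];p=np.array([plane(c,*a,122)[:2] for a in uv]).astype(np.float32)
    l=cv2.fitLine(p,cv2.DIST_HUBER,0,.01,.01).ravel();print(n,len(p),l[2:],np.degrees(np.arctan2(l[1],l[0])))
    b=y|(cv2.inRange(H,(100,120,40),(130,255,255))>0);b&=(P[...,2]>113)&(np.hypot(P[...,0]-525,P[...,1]+171)<90)
    print("bar z",np.median(P[b][:,2]),"n",b.sum());uv=np.argwhere(b)[:,::-1];p=np.array([plane(c,*a,122)[:2] for a in uv]).astype(np.float32);print(cv2.minAreaRect(p))
    y2=y&(P[...,2]<75)&(np.hypot(Q[...,0]-525,Q[...,1]+171)<50);q=Q[y2][:,:2];print("stripe flat",len(q),q.mean(0) if len(q) else 0)
E
```

```text
[ 257.67186549 -438.70070434  220.02674477] [0.25570356 0.93196259 0.32449345] [ 0.00440745 -0.05222234  0.01800193] 1.3818135647288359 -61.96329055438797
side 50 [ 542.73584 -196.85614] -59.0778
bar z 123.20584303698081 n 188
((525.6036376953125, -169.8140869140625), (17.746583938598633, 108.91570281982422), 29.08890724182129)
stripe flat 0 0
top 78 [ 539.4912  -193.44864] -58.9063
bar z 121.91822430822981 n 279
((525.963623046875, -170.75881958007812), (18.010337829589844, 95.32723236083984), 29.71316146850586)
stripe flat 0 0
```

View pics/top7.png

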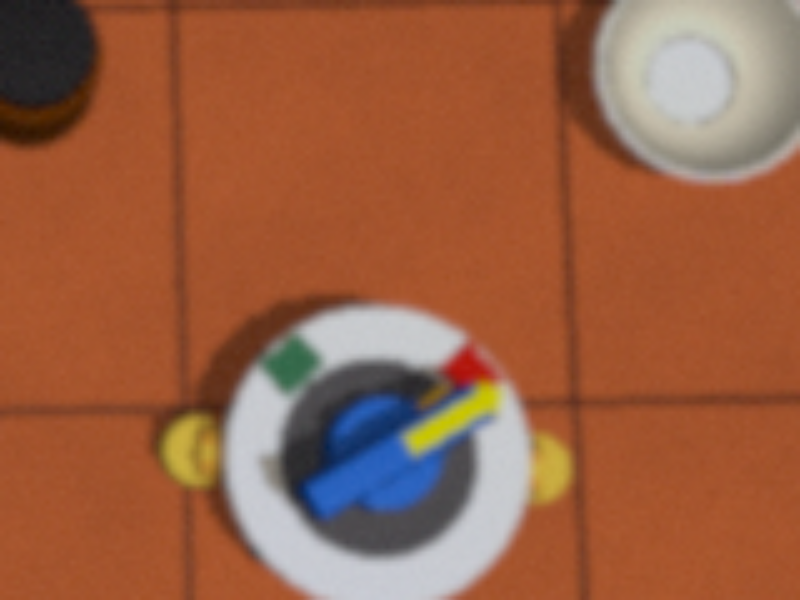

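View pics/side7.png

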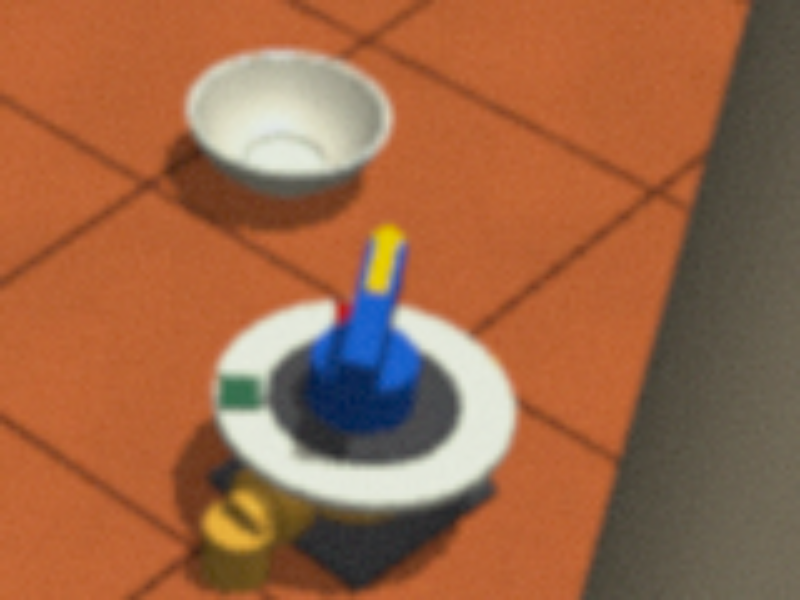

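```bash
python3 - <<'E'
from meas import *
c=dict(np.load("top7.npz"));H,P,Q=dial(c)
rr=np.hypot(Q[...,0]-523.8,Q[...,1]+170);an=np.degrees(np.arctan2(Q[...,1]+170,Q[...,0]-523.8))
m=(rr>26)&(rr<47)&(an<-30)&(an>-56)&(H[...,1]>110)&(H[...,0]>12)&(H[...,0]<36)
for v,u in np.argwhere(m): print(u,v,H[v,u],P[v,u,2].round(),rr[v,u].round(),an[v,u].round(1))
x0,y0=395,255
cv2.imwrite("pics/z7.png",cv2.resize(c["color"][255:305,380:445],None,fx=12,fy=12,interpolation=cv2.INTER_CUBIC))
for n in("top","side"):
    for k in("0","7"):
        c=dict(np.load(n+k+".npz"));P=cloud(c);H=hsv(c)
        m=(P[...,2]>95)&(P[...,2]<115)&(np.hypot(P[...,0]-710,P[...,1]+13)<60)
        d=(P[...,2]>20)&(P[...,2]<45)&(H[...,1]<70)&(np.hypot(P[...,0]-690,P[...,1]+320)<120)
        print(n,k,P[m].mean(0).round(1),d.sum(),P[d].mean(0).round(1))
E
```

```text
416 277 [ 18 116  75] 61.0 41.0 -39.0
417 277 [ 19 149  99] 61.0 43.0 -41.4
418 277 [ 19 146 117] 66.0 44.0 -43.7
419 277 [ 15 127 114] 60.0 46.0 -45.8
415 278 [ 19 134  76] 63.0 38.0 -38.3
416 278 [ 20 173 103] 59.0 39.0 -41.0
417 278 [ 21 191 120] 62.0 41.0 -43.5
418 278 [ 19 163 117] 61.0 43.0 -45.7
414 279 [ 17 116  81] 59.0 35.0 -37.6
415 279 [ 20 173 106] 62.0 36.0 -40.5
416 279 [ 21 192 118] 57.0 38.0 -43.2
417 279 [ 19 152 114] 63.0 39.0 -45.7
414 280 [ 18 139 101] 58.0 33.0 -39.9
415 280 [ 18 156 113] 62.0 34.0 -42.9
416 280 [ 16 117 105] 64.0 36.0 -45.6
top 0 [711.  -14.  105.3] 739 [ 711.9 -348.2   31.9]
top 7 [711.1 -14.1 105.1] 737 [ 712.3 -348.9   31.7]
side 0 [710.5 -12.6 105.6] 557 [ 716.3 -350.    32.5]
side 7 [710.4 -12.2 105.7] 567 [ 716.9 -350.1   32.1]
```

View pics/z7.png

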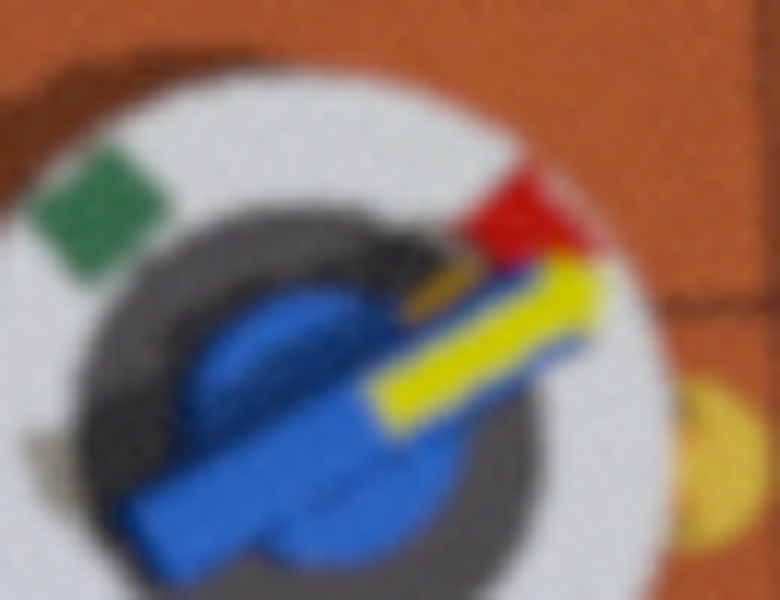

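```bash
python3 -c "
from rig import ctrl
print(ctrl.finish_job()); print(ctrl.sense()['time_s'])"
```

```text
the job is handed in; nothing more can be done
None
the job is handed in; nothing more can be done
```

The blue handle is seated on the spindle with its keyway on the key. The valve is turned clockwise to its closed stop, and the arm has let go and is well clear. I handed the job in shortly after 12.8 s; the system gives no verdict.

**Seating:** the hub slid past the key's top with no contact force, then met the dial with about 10 N at the expected height. In the last pictures the bar top is at z of about 122 to 123 mm (122 expected if fully home). The bar's fitted outline puts the handle within about 2 mm of the spindle axis.

**Valve closed:** the moment at the wrist rose to about 0.25 N m at the end of the turn. Only one edge of the spindle's yellow stripe shows beside the bar. From it I put the stripe at about −47°, against the red mark at −49°, well inside the 0.15 rad (8.6°) allowance.

**Glassware and dish:** the jar and dish positions agree before and after to within 1 mm. I did not measure the rack again, but the arm never went near it.

**Readings that disagreed:**
- The two cameras differ by about 2 mm at the valve.
- The handle points at about −60°, which is about 11° past the red mark. The stated play on the key explains only about 6° of that; I put the rest down to measurement error.
- The wrist moment was also unclear earlier in the turn: it read slightly negative before it rose.

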